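# Unlock the stall's takings box

### The arm

A 7-joint arm with a two-finger parallel gripper is mounted at the origin on the work surface. World frame = base frame: x ahead of the robot, y to its left, z up, the work surface at z = 0. Lengths are in m, angles in rad, forces in N, time in s.
With the tool pointing down it reaches from about 0.4 to 0.875 m from the base axis. Payload 4.4 kg.
Tool frame: the origin (TCP) lies midway between the tips of the shut fingers; the grasp point (between the pads) lies grip_depth behind it (grip_depth is the distance from the TCP to the grasp point, in m); z points along the fingers, y is the direction in which the jaws open and shut (so a half turn about z gives the same grasp; the last joint's range is limited). The gripper opens to 85 mm and grips with 20 to 120 N. Pads are 22 mm wide; open, the fingers measure 114 mm over their backs; the gripper's body (76 mm by 85 mm) begins 54 mm behind the grasp point. The pads swing forward as they close: fully open they stand 13 mm farther back than shut.
Start: joints at [1.148, 0.628, 0.038, 1.517, -0.027, 0.996, -0.02], TCP at [0.227, -0.609, 0.231] pointing down, gripper open.
Joint ranges: [-3.06, 3.06], [-0.37, 2.12], [-1.25, 1.32], [0.18, 2.47], [-1.1, 4.24], [0.23, 1.98], [-2.94, 2.94]. Speed limits (rad/s): [2.57, 2.57, 3.14, 3.14, 3.14, 3.14, 3.14].

### API

Orientations are given as a unit quaternion [x, y, z, w].
In Python, from bench import * gives the robot as it stands. The module is installed in compiled form; this text tells all that it offers.
- The arm moves only by the shell command python3 -m pendant 'ROWS' [FORCE]. ROWS is JSON, a list of rows, each an object with "translation": the shift along the tool's x, y, z normalised to -1 to 1, where 1 is 0.4 m, a list of three; "roll": the turn about the tool's z normalised to -1 to 1, where 1 is 120 degrees; "grip": the closure, from 0 (fully open) to 1 (shut). A call has 1 to 5 rows; each row shifts and turns the commanded pose from where the row before left it, along the tool's axes as they then stand; what a row does not reach is not made up. A row lasts 1/10 s, in which the tool goes at most 50 mm and 8.59 degrees, less where a joint would pass 70% of its speed; a pose out of reach is approached as far as the arm can. A call with a number of a shift or a turn outside -1 to 1 is refused whole. A call with a gripper value outside its range is refused whole. The fingers move at their own pace and stop on an object; FORCE is the grip in N (left out, the last holds). Time passes only in rows, so rows that do not move let the fingers close. It gives the time, the measured TCP pose, the force and the opening at its end, in the units of the state.
- observe(): the state, without advancing time (a new reading comes with each control period).
- snapshot(name): name is "scene" or "top"; returns a dict with "color" (400x640x3 uint8, blue, green, red), "fx", "fy", "cx", "cy" (pixels), "distortion" ([k1, k2, p1, p2, k3] as OpenCV has them; the pictures are not rectified), "extrinsics" (4x4, takes a point from world to camera coordinates). Camera axes: x right, y down, z forward; pixel columns grow to the right and rows downward; lengths in m; the calibration is good to about 2 mm. A picture is of the moment at which its call begins. There is no depth.
- close_job(): hands the job in, once; it reports no verdict.
The state is a dict: "time": time; "qpos": joint angles; "joint_velocities": joint speeds; "effort": joint torques, N m; "position": TCP position; "orientation": TCP orientation; "wrist_force": force on the tool from outside, world axes, zero at the start; "wrist_torque": the same for the moment, N m; "grip_width": finger opening in m.
Only numpy, scipy, OpenCV 4.12 (cv2) and the standard library are available. Lean on these libraries where they do the work, as an engineer would, in place of code of your own. Each camera call takes 0.05 s, during which the arm holds its last target. There are 200 camera calls.

### The job

Open the takings box on the food stall's counter: turn the left dial to 5 and the right dial to 2, so that both numbers stand at their white arrows, then lift the freed locking bar straight out and set it down (not dropped) standing on its two feet in the shallow metal tray. Then slide the box's lid fully open, away from you, and leave the bottle, the jar and the bowl where they are.

Things in the scene. Friction and masses are not known exactly. Their poses are not given: they have to be found in the camera images.
- cashbox: Grey takings box fixed to the counter, 388 mm wide (y), 200 deep (x). Origin: centre of underside; x to its rear, away from the robot, y left, z up. Middle: coin well 132 mm wide, flat sliding lid, top z = 84. Each side: a lock housing 116 mm deep, top z = 62, with a dial, axis at x = 0, y = +136 (left) or -136 (right). White arrowhead at each dial's far (+x) edge: the number is read there.
- dial_left (a joint): Left dial: black disc 80 mm across, top 70 mm above the counter, white numbers 0 to 7 every 45 degrees. Value = number at the arrow x pi/4 rad (5 at the arrow: 3.927); grows counter-clockwise from above; stops at -0.2 and 5.7. Stiff (0.06 N m), stays where left. Below it a hidden wheel holds the bar's left foot unless within about 0.15 rad of 5. Starts 0.5 to 1.45 rad below 5.
- dial_right (a joint): Right dial (y = -136 mm in the box), made as the left one, same sense and values; frees the bar's right foot at number 2 (1.571 rad, within about 0.15 rad). It starts 0.5 to 1.45 rad above 2.
- dial_left_grip (a point): Point on the left dial's axis, 94 mm above the counter, inside its steel grip bar, which is 48 mm long, 14 mm thick and stands from 70 to 102 mm above the counter. The grip's length lies along this point's x axis, which points at the number 0 and turns with the dial (parallel to the box's x at value 0).
- dial_right_grip (a point): The same point in the right dial's grip bar; same sizes and axes.
- bar: Loose steel U-shaped locking bar, 0.3 to 0.6 kg, 112 mm tall, crossing over the lid, a leg in each housing. Origin: midway between its feet, at their underside (34 mm up while locked); y along the bar, z up. Crosspiece 156 mm long, 28 wide, z = 54 to 64; legs at y = +-74; feet 28 mm wide (x), out to y = +-92. Legs have 2 to 3 mm play in their slots; lift straight up 60 mm to clear all.
- bar_grip (a point): Point in the bar's upright grip fin, 100 mm above the bar's underside, 12 mm below the fin's top; axes as the bar's. The fin stands on the middle of the crosspiece: 14 mm thick (x), 70 mm long (y), z = 64 to 112 mm above the bar's underside.
- lid (a joint): Sliding lid of the coin well: 0 shut, 0.09 m fully open, slides along the box's +x, resisted by about 2.5 N and some damping. The locking bar stops it while in place (the handle runs into the bar).
- lid_grip (a point): Point in the lid's black handle, 96 mm above the counter; the handle is 14 mm thick (x), 60 mm long (y), from 84 to 104 mm above the counter, at box x = -32 mm with the lid shut, and moves with the lid.
- tray: Shallow open metal tray fixed to the counter to the right of the box, 260 mm long (its x), 150 mm wide (its y), 30 mm tall, walls and floor 4 to 5 mm thick. Origin: centre of its underside. The locking bar (184 mm over its feet) fits only lengthwise, its y along the tray's x.
- sauce: Yellow sauce bottle, 60 mm across, 170 mm tall, standing beyond the box. Leave alone. Origin: centre of its underside.
- jar: Glass jar with a steel cap, 76 mm across, 100 mm tall, standing beyond the box. Leave alone. Origin: centre of its underside.
- bowl: White bowl, 130 mm across, 50 mm tall, standing left of the box. Leave alone. Origin: centre of its underside.
Not all that is in view belongs to the job. What is shaped like the bar but yellow is not meant.

How it is judged:
By the outcome, as a careful person would: the job done as asked, in the order asked, and still so for the second after the job is handed in, with the robot touching nothing.
It also fails if it takes over 64 s, if anything falls off the work surface, if the arm or the gripper's body presses on something with over 40 N, if the wrist force passes 120 N, or if a joint passes its speed limit or range.

## Working session

There is one attempt and no reset: what is moved stays moved. The work goes in short steps, Python scripts to look and compute and a shell command to move; the robot and the scene stay as the last step left them, time stands still between calls to the robot, and variables do not carry over. Pictures are saved under pics/ and viewed, about 8 in all and at most 12, crops included, and the job is handed in when it is done.

```bash
mkdir -p pics
python3 - <<'E'
from bench import *
import cv2,numpy as np
for n in("scene","top"):
    s=snapshot(n); cv2.imwrite(f"pics/{n}0.png",s["color"])
    E=np.array(s["extrinsics"]);print(n,s["fx"],s["fy"],s["cx"],s["cy"],s["distortion"],(-E[:3,:3].T@E[:3,3]).round(3),E[:3,:3].round(3).tolist())
print(observe())
E
```

```text
scene 485.77467138170175 485.77467138170175 324.2952666050057 211.2012901678863 [-0.13088171  0.          0.          0.          0.        ] [1.435 0.634 0.94 ] [[-0.553, 0.833, 0.022], [0.52, 0.366, -0.772], [-0.651, -0.416, -0.635]]
top 476.97837765975163 476.97837765975163 321.6277519961448 187.67901877408383 [-0.07772441  0.          0.          0.          0.        ] [0.44  0.093 1.54 ] [[-0.004, -1.0, -0.015], [-0.994, 0.006, -0.108], [0.108, 0.015, -0.994]]
{'time': 0.1, 'qpos': array([ 1.14817864,  0.62923385,  0.03846967,  1.51825034, -0.02698057,
        0.99629199, -0.02002173]), 'joint_velocities': array([-0.00036328, -0.00058155,  0.00073913, -0.00165602,  0.00117716,
       -0.00112602, -0.00171621]), 'effort': array([ 3.83209001e-03, -5.64524603e+01,  1.23057570e+00, -1.93971831e+01,
        1.12807538e-02,  5.45796880e-03, -4.60281763e-05]), 'position': array([ 0.22686097, -0.60854384,  0.23049997]), 'orientation': array([ 9.84129712e-01,  1.77448632e-01, -1.70380617e-04, -8.14850943e-04]), 'wrist_force': array([0.68169091, 0.26991647, 0.69197182]), 'wrist_torque': array([-0.0002281 , -0.00360161, -0.00066206]), 'grip_width': 0.08509341737439054}
```

View pics/top0.png

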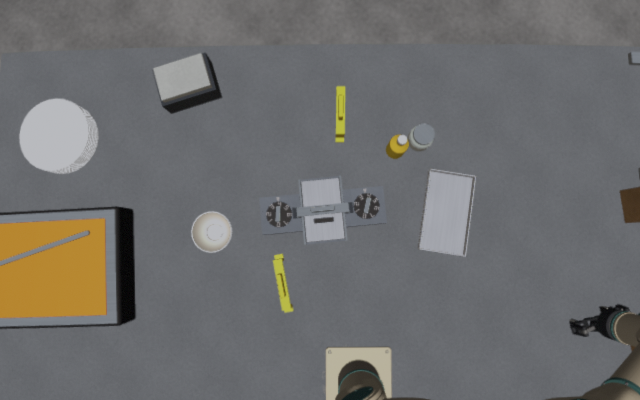

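View pics/scene0.png

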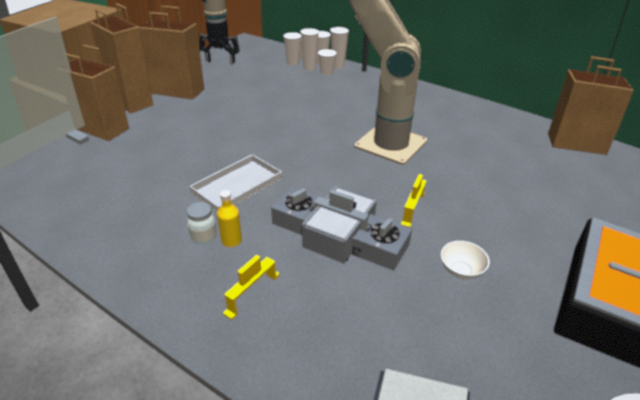

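The top view shows the box with its dials at about (279,213) and (367,206), the bar between them, the tray at (447,213), and the bottle and jar at (399,146) and (422,137). The bowl is at (212,232), and there are two yellow decoys at (283,283) and (340,113). Next I'll enlarge the box.

```bash
cat > h.py <<'E'
from bench import *
import cv2,numpy as np
def P(s,uv,z):
    K=np.array([[s["fx"],0,s["cx"]],[0,s["fy"],s["cy"]],[0,0,1]])
    n=cv2.undistortPoints(np.array(uv,float).reshape(-1,1,2),K,np.array(s["distortion"])).reshape(-1,2)
    E=np.array(s["extrinsics"]);R=E[:3,:3];c=-R.T@E[:3,3]
    d=np.c_[n,np.ones(len(n))]@R
    return c+d*((z-c[2])/d[:,2])[:,None]
def pix(s,X):
    K=np.array([[s["fx"],0,s["cx"]],[0,s["fy"],s["cy"]],[0,0,1]]);E=np.array(s["extrinsics"])
    return cv2.projectPoints(np.array(X,float).reshape(-1,1,3),cv2.Rodrigues(E[:3,:3])[0],E[:3,3],K,np.array(s["distortion"]))[0].reshape(-1,2)
def crop(s,x0,x1,y0,y1,k): return cv2.resize(s["color"][y0:y1,x0:x1],None,fx=k,fy=k,interpolation=cv2.INTER_CUBIC)
E
python3 - <<'E'
from h import *
a=snapshot("top");b=snapshot("scene")
A=crop(a,255,393,170,247,5.7);B=crop(b,265,417,183,269,5.2)
w=max(A.shape[1],B.shape[1]);A=A[:,:786];
im=cv2.copyMakeBorder(A[:,:],0,0,0,max(0,790-A.shape[1]),cv2.BORDER_CONSTANT)
cv2.imwrite("pics/topc.png",A);cv2.imwrite("pics/scc.png",B);print(A.shape,B.shape)
# dark dial masks
g=a["color"].max(2)
m=(g<45).astype(np.uint8);m[:, :255]=0;m[:,393:]=0;m[:170]=0;m[247:]=0
n,l,st,c=cv2.connectedComponentsWithStats(m)
print([(st[i].tolist(),c[i].round(1).tolist()) for i in range(1,n) if st[i,4]>15])
# tray
cand=a["color"][160:265,410:485];g2=cand.min(2)
m=(g2>120).astype(np.uint8);cs,_=cv2.findContours(m,0,2);k=max(cs,key=cv2.contourArea)
r=cv2.minAreaRect(k+np.array([410,160]));print("tray",r);bx=cv2.boxPoints(r);w=P(a,bx,0.03);print(w.round(4).tolist(),w.mean(0).round(4))
E
```

```text
(439, 786, 3) (447, 790, 3)
[]
tray ((447.5943298339844, 212.30831909179688), (48.10029983520508, 82.68927764892578), 7.765166282653809)
[[0.4052, -0.1878, 0.03], [0.6652, -0.2302, 0.03], [0.6434, -0.3833, 0.03], [0.3834, -0.3382, 0.03]] [ 0.5243 -0.2849  0.03  ]
```

View pics/topc.png

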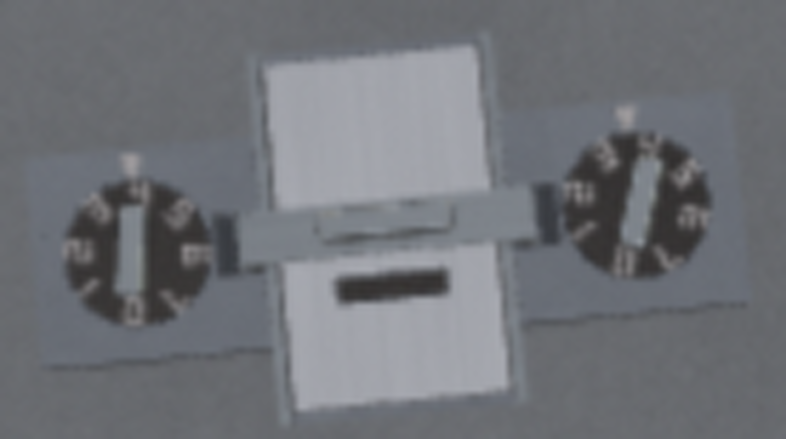

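View pics/scc.png

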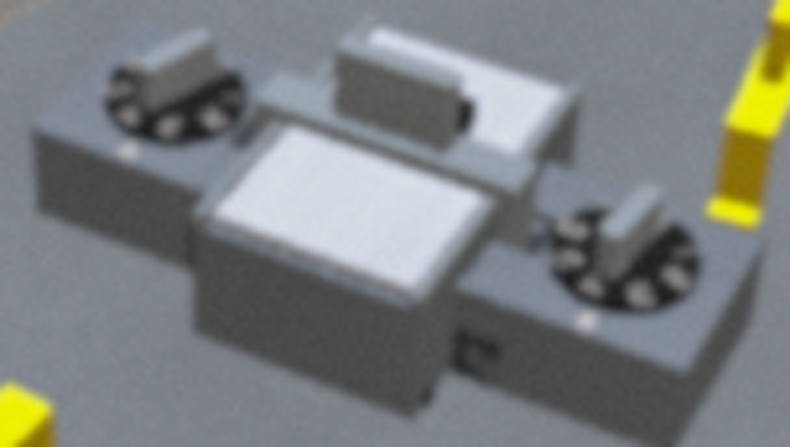

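The crops show 4 almost at the left arrow and the right arrow between 3 and 4. The numbers run clockwise, so the left dial must turn counter-clockwise and the right one clockwise. Next I'll compute the poses.

```bash
cat > geo.py <<'E'
from h import *
def run():
    a=snapshot("top");img=a["color"].astype(int)
    def cr(p): p=np.array(p,float); return np.c_[255+(p[:,0]+.5)/5.7-.5,170+(p[:,1]+.5)/5.7-.5]
    return a,cr
E
python3 - <<'E'
from geo import *
a,cr=run(); im=crop(a,255,393,170,247,5.7); v=im.max(2)
m=(v<85).astype(np.uint8); m=cv2.morphologyEx(m,cv2.MORPH_CLOSE,np.ones((3,3)))
cs,_=cv2.findContours(m,0,2)
D={}
for n,x0,x1 in(("L",55,212),("R",562,718)):
    k=np.zeros_like(m);k[110:340,x0:x1]=m[110:340,x0:x1]
    pts=cv2.convexHull(cv2.findNonZero(k));e=cv2.fitEllipse(pts)
    D[n]=P(a,cr([e[0]]),.07)[0];print(n,e,D[n].round(4))
yaw=np.arctan2(*(D["L"]-D["R"])[1::-1])-np.pi/2
print("yaw deg",np.degrees(yaw),"sep",np.linalg.norm(D["L"]-D["R"]),"box",(D["L"]+D["R"])/2)
for n,c,t,b in(("L",(131,249),(132.5,205),(130,292)),("R",(640,201),(650,158),(630,246))):
    d=np.diff(P(a,cr([b,t]),.102),axis=0)[0];ang=np.degrees(np.arctan2(d[1],d[0])-yaw)
    print(n,"grip c",P(a,cr([c]),.102)[0].round(4),"len",np.linalg.norm(d),"grip rel box deg (mod180)",ang)
# fin top face, arrows, lid handle
print("fin",P(a,cr([(316,207),(454,205),(386,218)]),.146).round(4))
print("xpiece",P(a,cr([(242,241),(538,211)]),.098).round(4))
print("handle",P(a,cr([(391,286)]),.104).round(4))
print("arrows",P(a,cr([(131,165),(626,117)]),.062).round(4))
b=snapshot("scene");
def cs2(p): p=np.array(p,float); return np.c_[265+(p[:,0]+.5)/5.2-.5,183+(p[:,1]+.5)/5.2-.5]
print("scene fin top corners",P(b,cs2([(336,50),(362,35),(464,78)]),.146).round(4))
g=P(b,cs2([(142,68),(210,35),(150,78)]),.102);print("sceneR grip",g.round(4))
g=P(b,cs2([(597,235),(655,188),(612,240)]),.102);print("sceneL grip",g.round(4))
E
```

```text
L ((138.01858520507812, 253.21253967285156), (143.85557556152344, 147.59629821777344), 72.021240234375) [0.5189 0.2471 0.07  ]
R ((635.6992797851562, 205.2720489501953), (144.71470642089844, 148.15834045410156), 96.92526245117188) [ 0.5434 -0.0226  0.07  ]
yaw deg 5.200542186239174 sep 0.27085236281839786 box [0.53112606 0.11223783 0.07      ]
L grip c [0.5194 0.2475 0.102 ] len 0.04617128499024805 grip rel box deg (mod180) -6.57399961989223
R grip c [ 0.5434 -0.0224  0.102 ] len 0.04798776593191415 grip rel box deg (mod180) -18.765118190684195
fin [[0.5381 0.1475 0.146 ]
 [0.5387 0.0766 0.146 ]
 [0.5322 0.1116 0.146 ]]
xpiece [[0.5236 0.1888 0.098 ]
 [0.5387 0.0315 0.098 ]]
handle [[0.4991 0.1097 0.104 ]]
arrows [[ 0.5675  0.252   0.062 ]
 [ 0.5923 -0.0186  0.062 ]]
scene fin top corners [[0.5473 0.0806 0.146 ]
 [0.5286 0.0846 0.146 ]
 [0.5292 0.1473 0.146 ]]
sceneR grip [[ 0.5723 -0.0273  0.102 ]
 [ 0.5268 -0.0144  0.102 ]
 [ 0.577  -0.0185  0.102 ]]
sceneL grip [[0.551  0.2417 0.102 ]
 [0.5014 0.2488 0.102 ]
 [0.55   0.2498 0.102 ]]
```

```bash
cat > go.py <<'E'
# usage: go.py x y z theta(deg): remaining shift in tool axes (units) and roll (units)
import sys
from h import *
def st():
    o=observe();q=o["orientation"];from scipy.spatial.transform import Rotation as R
    M=R.from_quat(q).as_matrix();return o,M
if __name__=="__main__":
    o,M=st();x,y,z,t=map(float,sys.argv[1:5]);th=np.degrees(np.arctan2(M[1,0],M[0,0]))
    d=np.array([x,y,z])-o["position"]
    print("t",round(o["time"],2),"pos",o["position"].round(4),"th",th.round(2),"F",o["wrist_force"].round(1),"w",round(o["grip_width"],4),"j7",o["qpos"][6].round(2))
    print("shift",(M.T@d/.4).round(4),"roll",round(-((t-th+180)%360-180)/120,4))
E
python3 -c "
import bench;print([n for n in dir(bench) if n[0]!='_'], getattr(bench,'grip_depth',None))"
python3 -m pendant '[{"translation":[0.1,0,0],"roll":0,"grip":0.5},{"translation":[0.1,0,0],"roll":0,"grip":0.5},{"translation":[0.1,0,0],"roll":0,"grip":0.5},{"translation":[0.1,0,0],"roll":0,"grip":0.5},{"translation":[0.1,0,0],"roll":0,"grip":0.5}]' 60
python3 go.py 0.5192 0.2473 0.2 178.6
```

```text
['MotionError', 'close_job', 'grip_depth', 'observe', 'snapshot'] 0.0187
time: 0.8
position: [0.4158, -0.5385, 0.2313]
orientation: [0.984, 0.177, -0.0, -0.0]
wrist_force: [0.1, -0.4, -0.1]
grip_width: 0.0428
t 0.8 pos [ 0.4158 -0.5385  0.2313] th 20.43 F [ 0.1 -0.4 -0.1] w 0.0428 j7 -0.32
shift [ 0.928  -1.7506  0.0783] roll -1.318
```

```bash
python3 -m pendant '[{"translation":[0.046,-0.0875,0],"roll":0,"grip":0.5},{"translation":[0.046,-0.0875,0],"roll":0,"grip":0.5},{"translation":[0.046,-0.0875,0],"roll":0,"grip":0.5},{"translation":[0.046,-0.0875,0],"roll":0,"grip":0.5},{"translation":[0.046,-0.0875,0],"roll":0,"grip":0.5}]' >/dev/null
python3 -m pendant '[{"translation":[0.046,-0.0875,0],"roll":0,"grip":0.5},{"translation":[0.046,-0.0875,0],"roll":0,"grip":0.5},{"translation":[0.046,-0.0875,0],"roll":0,"grip":0.5},{"translation":[0.046,-0.0875,0],"roll":0,"grip":0.5},{"translation":[0.046,-0.0875,0],"roll":0,"grip":0.5}]' >/dev/null
python3 -m pendant '[{"translation":[0.046,-0.0875,0],"roll":0,"grip":0.5},{"translation":[0.046,-0.0875,0],"roll":0,"grip":0.5},{"translation":[0.046,-0.0875,0],"roll":0,"grip":0.5},{"translation":[0.046,-0.0875,0],"roll":0,"grip":0.5},{"translation":[0.046,-0.0875,0],"roll":0,"grip":0.5}]' 
python3 -m pendant '[{"translation":[0.046,-0.0875,0],"roll":0,"grip":0.5},{"translation":[0.046,-0.0875,0],"roll":0,"grip":0.5},{"translation":[0.046,-0.0875,0],"roll":0,"grip":0.5},{"translation":[0.046,-0.0875,0],"roll":0,"grip":0.5},{"translation":[0.046,-0.0875,0],"roll":0,"grip":0.5}]' >/dev/null
python3 -m pendant '[{"translation":[0,0,0],"roll":-0.07,"grip":0.5},{"translation":[0,0,0],"roll":-0.07,"grip":0.5},{"translation":[0,0,0],"roll":-0.07,"grip":0.5},{"translation":[0,0,0],"roll":-0.07,"grip":0.5},{"translation":[0,0,0],"roll":-0.07,"grip":0.5}]' >/dev/null
python3 -m pendant '[{"translation":[0,0,0],"roll":-0.07,"grip":0.5},{"translation":[0,0,0],"roll":-0.07,"grip":0.5},{"translation":[0,0,0],"roll":-0.07,"grip":0.5},{"translation":[0,0,0],"roll":-0.07,"grip":0.5},{"translation":[0,0,0],"roll":-0.07,"grip":0.5}]' >/dev/null
python3 -m pendant '[{"translation":[0,0,0],"roll":-0.07,"grip":0.5},{"translation":[0,0,0],"roll":-0.07,"grip":0.5},{"translation":[0,0,0],"roll":-0.07,"grip":0.5},{"translation":[0,0,0],"roll":-0.07,"grip":0.5},{"translation":[0,0,0],"roll":-0.07,"grip":0.5}]' >/dev/null
python3 -m pendant '[{"translation":[0,0,0],"roll":-0.07,"grip":0.5},{"translation":[0,0,0],"roll":-0.07,"grip":0.5},{"translation":[0,0,0],"roll":-0.07,"grip":0.5},{"translation":[0,0,0],"roll":-0.058,"grip":0.5}]' >/dev/null
python3 go.py 0.5192 0.2473 0.0755 178.6
```

```text
time: 2.3
position: [0.4898, 0.0507, 0.2315]
orientation: [0.984, 0.177, 0.0, 0.0]
wrist_force: [-0.0, 0.5, 0.2]
grip_width: 0.043
t 4.7 pos [0.515  0.245  0.2313] th 178.89 F [-0.5 -0.   0.8] w 0.0427 j7 0.58
shift [-0.0104  0.0061  0.3895] roll 0.0024
```

```bash
python3 -m pendant '[{"translation":[-0.0104,0.006,0.08],"roll":0.0024,"grip":0.5},{"translation":[0,0,0.08],"roll":0,"grip":0.5},{"translation":[0,0,0.08],"roll":0,"grip":0.5},{"translation":[0,0,0.08],"roll":0,"grip":0.5},{"translation":[0,0,0],"roll":0,"grip":0.5}]' 
python3 -m pendant '[{"translation":[0,0,0.04],"roll":0,"grip":0.5},{"translation":[0,0,0.03],"roll":0,"grip":0.5},{"translation":[0,0,0],"roll":0,"grip":0.5}]' 
python3 go.py 0.5192 0.2473 0.0755 178.6
python3 - <<'E'
from h import *
a=snapshot("top");b=snapshot("scene")
cv2.imwrite("pics/p5.png",np.vstack([crop(a,245,400,165,240,4.5)[:,:690],cv2.resize(crop(b,300,430,160,270,4),(690,400))[:, :690]][:2])[:600])
E
```

```text
time: 5.2
position: [0.5167, 0.2453, 0.0996]
orientation: [0.015, 1.0, -0.002, -0.003]
wrist_force: [0.4, -1.1, -0.0]
grip_width: 0.0428
time: 5.5
position: [0.5187, 0.247, 0.0746]
orientation: [0.015, 1.0, -0.001, -0.0]
wrist_force: [-0.4, -0.9, 0.3]
grip_width: 0.0431
t 5.5 pos [0.5187 0.247  0.0746] th 178.3 F [-0.4 -0.9  0.3] w 0.0431 j7 0.41
shift [-0.0011  0.0007 -0.0023] roll -0.0025
```

View pics/p5.png

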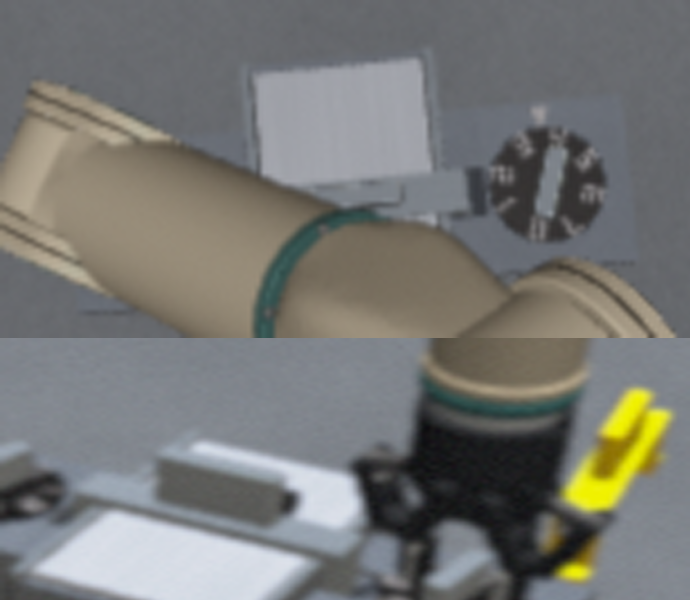

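The lower view shows the fingers straddling the left grip. I'll close and turn.

```bash
python3 -m pendant '[{"translation":[0,0,0],"roll":0,"grip":1},{"translation":[0,0,0],"roll":0,"grip":1},{"translation":[0,0,0],"roll":0,"grip":1},{"translation":[0,0,0],"roll":0,"grip":1},{"translation":[0,0,0],"roll":0,"grip":1}]' 60
python3 -m pendant '[{"translation":[0,0,0],"roll":-0.05,"grip":1},{"translation":[0,0,0],"roll":-0.05,"grip":1},{"translation":[0,0,0],"roll":-0.05,"grip":1},{"translation":[0,0,0],"roll":-0.05,"grip":1},{"translation":[0,0,0],"roll":-0.05,"grip":1}]' 
python3 -m pendant '[{"translation":[0,0,0],"roll":-0.05,"grip":1},{"translation":[0,0,0],"roll":-0.05,"grip":1},{"translation":[0,0,0],"roll":-0.05,"grip":1},{"translation":[0,0,0],"roll":-0.035,"grip":1},{"translation":[0,0,0],"roll":0,"grip":1}]' 
python3 -m pendant '[{"translation":[0,0,0],"roll":0,"grip":1}]' 
python3 go.py 0.5192 0.2473 0.0755 230.2
```

```text
time: 6.1
position: [0.5195, 0.2446, 0.0762]
orientation: [0.016, 1.0, -0.002, 0.0]
wrist_force: [-1.0, -5.3, 7.4]
grip_width: 0.0131
time: 6.6
position: [0.5195, 0.2446, 0.0762]
orientation: [-0.246, 0.969, -0.003, -0.0]
wrist_force: [-1.9, -6.2, 6.5]
grip_width: 0.0129
time: 7.1
position: [0.5196, 0.2445, 0.0762]
orientation: [-0.427, 0.904, -0.002, -0.001]
wrist_force: [-1.6, -6.4, 9.0]
grip_width: 0.0128
time: 7.2
position: [0.5196, 0.2445, 0.0762]
orientation: [-0.426, 0.905, -0.003, -0.001]
wrist_force: [-1.7, -6.9, 8.2]
grip_width: 0.0126
t 7.2 pos [0.5196 0.2445 0.0762] th -129.58 F [-1.7 -6.9  8.2] w 0.0126 j7 1.16
shift [-0.0048  0.0051  0.0017] roll 0.0018
```

```bash
python3 -m pendant '[{"translation":[0,0,0],"roll":0,"grip":0.5},{"translation":[0,0,0],"roll":0,"grip":0.5},{"translation":[0,0,0],"roll":0,"grip":0.5}]' 
python3 -m pendant '[{"translation":[0,0,-0.04],"roll":0,"grip":0.5},{"translation":[0,0,-0.08],"roll":0,"grip":0.5},{"translation":[0,0,-0.1],"roll":0,"grip":0.5},{"translation":[0,0,-0.1],"roll":0,"grip":0.5},{"translation":[0,0,0],"roll":0,"grip":0.5}]' 
python3 -m pendant '[{"translation":[0,0,0],"roll":0.07,"grip":0.5},{"translation":[0,0,0],"roll":0.07,"grip":0.5},{"translation":[0,0,0],"roll":0.07,"grip":0.5},{"translation":[0,0,0],"roll":0.07,"grip":0.5},{"translation":[0,0,0],"roll":0.07,"grip":0.5}]' 
python3 -m pendant '[{"translation":[0,0,0],"roll":0.07,"grip":0.5},{"translation":[0,0,0],"roll":0.07,"grip":0.5},{"translation":[0,0,0],"roll":0.044,"grip":0.5},{"translation":[0,0,0],"roll":0,"grip":0.5}]' >/dev/null
python3 go.py 0.5434 -0.0240 0.0755 166.4
```

```text
time: 7.5
position: [0.5192, 0.248, 0.0756]
orientation: [-0.427, 0.904, 0.0, 0.0]
wrist_force: [1.2, 0.3, -0.2]
grip_width: 0.043
time: 8.0
position: [0.5211, 0.2509, 0.2098]
orientation: [-0.427, 0.904, 0.001, 0.005]
wrist_force: [0.4, -0.2, 1.8]
grip_width: 0.0426
time: 8.5
position: [0.5188, 0.2479, 0.2039]
orientation: [-0.072, 0.997, 0.0, 0.0]
wrist_force: [0.1, 0.3, 0.5]
grip_width: 0.0427
t 8.9 pos [0.5188 0.248  0.2039] th 166.47 F [0.7 0.4 0.1] w 0.0428 j7 0.38
shift [-0.2187 -0.6467  0.3211] roll 0.0006
```

```bash
python3 -m pendant '[{"translation":[-0.0273,-0.081,0],"roll":0,"grip":0.5},{"translation":[-0.0273,-0.081,0],"roll":0,"grip":0.5},{"translation":[-0.0273,-0.081,0],"roll":0,"grip":0.5},{"translation":[-0.0273,-0.081,0],"roll":0,"grip":0.5}]' 
python3 -m pendant '[{"translation":[-0.0273,-0.081,0],"roll":0,"grip":0.5},{"translation":[-0.0273,-0.081,0],"roll":0,"grip":0.5},{"translation":[-0.0273,-0.081,0],"roll":0,"grip":0.5},{"translation":[-0.0273,-0.08,0],"roll":0,"grip":0.5},{"translation":[0,0,0],"roll":0,"grip":0.5}]' >/dev/null
python3 -m pendant '[{"translation":[0,0,0.08],"roll":0,"grip":0.5},{"translation":[0,0,0.08],"roll":0,"grip":0.5},{"translation":[0,0,0.08],"roll":0,"grip":0.5},{"translation":[0,0,0],"roll":0,"grip":0.5}]' >/dev/null
python3 go.py 0.5434 -0.0240 0.0755 166.4
python3 - <<'E'
from h import *
a=snapshot("top");b=snapshot("scene")
cv2.imwrite("pics/p6.png",np.vstack([crop(a,245,400,165,240,4)[:,:600],cv2.resize(crop(b,250,420,150,270,4),(600,300))]))
E
```

```text
time: 9.3
position: [0.531, 0.1103, 0.2036]
orientation: [0.116, 0.993, 0.0, 0.0]
wrist_force: [-0.4, 0.7, 0.4]
grip_width: 0.0428
t 10.2 pos [ 0.5402 -0.0242  0.1042] th 166.6 F [-0.3  0.3 -0.8] w 0.0428 j7 0.73
shift [-0.0081  0.0025  0.0718] roll 0.0017
```

View pics/p6.png

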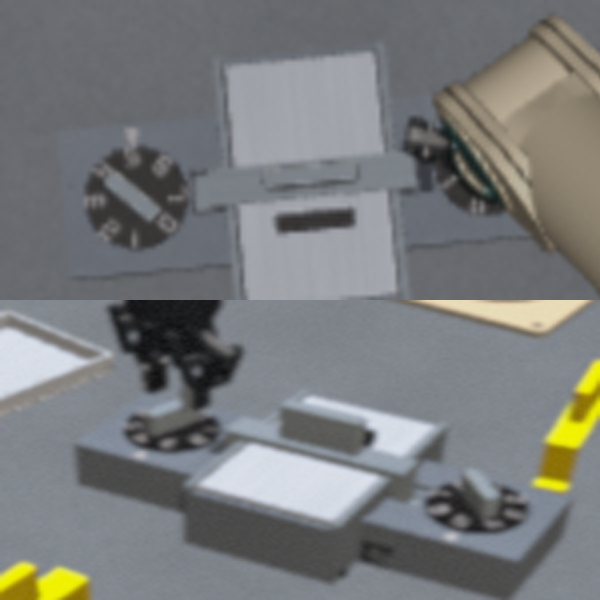

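The left dial now reads 5 at its arrow, and the fingers stand over the right grip. I'll descend, grip and turn −71°, which is +0.593 roll.

```bash
python3 -m pendant '[{"translation":[-0.008,0.002,0.036],"roll":0,"grip":0.5},{"translation":[0,0,0.036],"roll":0,"grip":0.5},{"translation":[0,0,0],"roll":0,"grip":0.5}]' 
python3 -m pendant '[{"translation":[0,0,0],"roll":0,"grip":1},{"translation":[0,0,0],"roll":0,"grip":1},{"translation":[0,0,0],"roll":0,"grip":1},{"translation":[0,0,0],"roll":0,"grip":1},{"translation":[0,0,0],"roll":0,"grip":1}]' 60
python3 -m pendant '[{"translation":[0,0,0],"roll":0.05,"grip":1},{"translation":[0,0,0],"roll":0.05,"grip":1},{"translation":[0,0,0],"roll":0.05,"grip":1},{"translation":[0,0,0],"roll":0.05,"grip":1},{"translation":[0,0,0],"roll":0.05,"grip":1}]' 
python3 -m pendant '[{"translation":[0,0,0],"roll":0.05,"grip":1},{"translation":[0,0,0],"roll":0.05,"grip":1},{"translation":[0,0,0],"roll":0.05,"grip":1},{"translation":[0,0,0],"roll":0.05,"grip":1},{"translation":[0,0,0],"roll":0.05,"grip":1}]' >/dev/null
python3 -m pendant '[{"translation":[0,0,0],"roll":0.05,"grip":1},{"translation":[0,0,0],"roll":0.045,"grip":1},{"translation":[0,0,0],"roll":0,"grip":1},{"translation":[0,0,0],"roll":0,"grip":1}]' 
python3 go.py 0.5434 -0.0240 0.0755 95.2
```

```text
time: 10.6
position: [0.5456, -0.0248, 0.0771]
orientation: [0.118, 0.993, -0.0, -0.001]
wrist_force: [-0.7, 0.1, -0.1]
grip_width: 0.0427
time: 11.1
position: [0.5461, -0.0267, 0.079]
orientation: [0.119, 0.993, -0.002, -0.0]
wrist_force: [-2.3, -5.0, 4.1]
grip_width: 0.0132
time: 11.6
position: [0.5456, -0.0276, 0.079]
orientation: [0.374, 0.927, -0.002, -0.0]
wrist_force: [-3.1, -7.4, 3.9]
grip_width: 0.0126
time: 12.5
position: [0.5444, -0.0282, 0.079]
orientation: [0.676, 0.737, -0.003, 0.0]
wrist_force: [-5.5, -7.8, 6.7]
grip_width: 0.0128
t 12.5 pos [ 0.5444 -0.0282  0.079 ] th 94.88 F [-5.5 -7.8  6.7] w 0.0128 j7 -0.21
shift [ 0.0107 -0.0015  0.0087] roll -0.0027
```

```bash
python3 -m pendant '[{"translation":[0,0,0],"roll":0,"grip":0.5},{"translation":[0,0,0],"roll":0,"grip":0.5},{"translation":[0,0,0],"roll":0,"grip":0.5}]' >/dev/null
python3 -m pendant '[{"translation":[0,0,-0.04],"roll":0,"grip":0.5},{"translation":[0,0,-0.08],"roll":0,"grip":0.5},{"translation":[0,0,-0.1],"roll":0,"grip":0.5},{"translation":[0,0,-0.1],"roll":0,"grip":0.5},{"translation":[0,0,0],"roll":0,"grip":0.5}]' 
python3 go.py 0.5335 0.109 0.1155 95.2
```

```text
time: 13.3
position: [0.5505, -0.0234, 0.2118]
orientation: [0.675, 0.738, 0.004, 0.004]
wrist_force: [0.8, 0.2, 0.3]
grip_width: 0.0427
t 13.3 pos [ 0.5505 -0.0234  0.2118] th 95.08 F [0.8 0.2 0.3] w 0.0427 j7 -0.13
shift [ 0.3335 -0.0158  0.2406] roll -0.001
```

```bash
python3 -m pendant '[{"translation":[0.08,0,0],"roll":0,"grip":0.5},{"translation":[0.08,0,0],"roll":0,"grip":0.5},{"translation":[0.08,0,0],"roll":0,"grip":0.5},{"translation":[0.08,0,0],"roll":0,"grip":0.5},{"translation":[0,0,0],"roll":0,"grip":0.5}]' >/dev/null
python3 -m pendant '[{"translation":[0,0,0],"roll":0,"grip":0.5}]' 
python3 go.py 0.5335 0.109 0.1155 95.2
python3 - <<'E'
from h import *
a=snapshot("top");b=snapshot("scene")
cv2.imwrite("pics/p7.png",np.vstack([crop(a,245,400,165,240,4)[:,:600],cv2.resize(crop(b,250,420,150,270,4),(600,300))]))
E
```

```text
time: 13.9
position: [0.535, 0.104, 0.2061]
orientation: [0.674, 0.738, -0.0, -0.0]
wrist_force: [0.0, -0.4, -0.3]
grip_width: 0.0429
t 13.9 pos [0.535  0.104  0.2061] th 95.18 F [ 0.  -0.4 -0.3] w 0.0429 j7 -0.37
shift [ 0.0128 -0.0025  0.2265] roll -0.0001
```

View pics/p7.png

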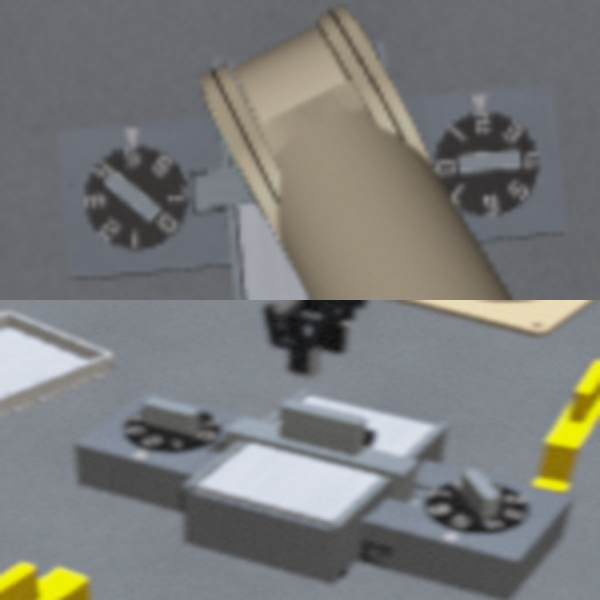

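The right dial now reads 2 at its arrow and the left reads 5. Next I'll grasp the fin.

```bash
python3 -m pendant '[{"translation":[0.0128,-0.0025,0.06],"roll":0,"grip":0.5},{"translation":[0,0,0.06],"roll":0,"grip":0.5},{"translation":[0,0,0.06],"roll":0,"grip":0.5},{"translation":[0,0,0.046],"roll":0,"grip":0.5},{"translation":[0,0,0],"roll":0,"grip":0.5}]'
python3 -m pendant '[{"translation":[0,0,0],"roll":0,"grip":1},{"translation":[0,0,0],"roll":0,"grip":1},{"translation":[0,0,0],"roll":0,"grip":1},{"translation":[0,0,0],"roll":0,"grip":1},{"translation":[0,0,0],"roll":0,"grip":1}]' 100
python3 go.py 0.5335 0.109 0.1155 95.2
```

```text
time: 14.5
position: [0.5322, 0.1058, 0.1138]
orientation: [0.676, 0.737, -0.002, -0.001]
wrist_force: [-0.6, -0.3, -0.1]
grip_width: 0.043
time: 15.0
position: [0.5348, 0.1077, 0.1171]
orientation: [0.676, 0.737, 0.001, 0.001]
wrist_force: [1.3, -2.1, 6.1]
grip_width: 0.0125
t 15.0 pos [0.5348 0.1077 0.1171] th 95.0 F [ 1.3 -2.1  6.1] w 0.0125 j7 -0.44
shift [ 0.0035 -0.0029  0.0041] roll -0.0017
```

Next I'll lift in small steps and watch the force.

```bash
python3 -m pendant '[{"translation":[0,0,-0.02],"roll":0,"grip":1},{"translation":[0,0,-0.02],"roll":0,"grip":1},{"translation":[0,0,0],"roll":0,"grip":1}]'
python3 -m pendant '[{"translation":[0,0,-0.04],"roll":0,"grip":1},{"translation":[0,0,-0.04],"roll":0,"grip":1},{"translation":[0,0,-0.04],"roll":0,"grip":1},{"translation":[0,0,0],"roll":0,"grip":1}]'
```

```text
time: 15.3
position: [0.5342, 0.1085, 0.1331]
orientation: [0.675, 0.738, 0.001, 0.0]
wrist_force: [0.2, 0.5, -4.7]
grip_width: 0.0124
time: 15.7
position: [0.5351, 0.1086, 0.1817]
orientation: [0.675, 0.738, 0.002, 0.001]
wrist_force: [1.4, -0.5, -3.8]
grip_width: 0.0126
```

```bash
python3 -m pendant '[{"translation":[0,0,-0.05],"roll":0,"grip":1},{"translation":[0,0,-0.05],"roll":0,"grip":1},{"translation":[0,0,-0.05],"roll":0,"grip":1},{"translation":[0,0,0],"roll":0,"grip":1}]'
python3 -m pendant '[{"translation":[-0.03,-0.0095,0],"roll":0,"grip":1},{"translation":[-0.06,-0.0095,0],"roll":0,"grip":1},{"translation":[-0.08,-0.0095,0],"roll":0,"grip":1},{"translation":[-0.08,-0.0095,0],"roll":0,"grip":1},{"translation":[-0.08,-0.0095,0],"roll":0,"grip":1}]' >/dev/null
python3 -m pendant '[{"translation":[-0.08,-0.0095,0],"roll":0,"grip":1},{"translation":[-0.08,-0.0095,0],"roll":0,"grip":1},{"translation":[-0.08,-0.0095,0],"roll":0,"grip":1},{"translation":[-0.08,-0.0095,0],"roll":0,"grip":1},{"translation":[-0.08,-0.0095,0],"roll":0,"grip":1}]'
python3 -m pendant '[{"translation":[-0.08,-0.0095,0],"roll":0,"grip":1},{"translation":[-0.08,-0.0095,0],"roll":0,"grip":1},{"translation":[-0.06,0,0],"roll":0,"grip":1},{"translation":[-0.03,0,0],"roll":0,"grip":1}]' >/dev/null
python3 -m pendant '[{"translation":[0,0,0],"roll":-0.03,"grip":1},{"translation":[0,0,0],"roll":-0.05,"grip":1},{"translation":[0,0,0],"roll":-0.05,"grip":1},{"translation":[0,0,0],"roll":-0.05,"grip":1},{"translation":[0,0,0],"roll":-0.05,"grip":1}]' >/dev/null
python3 -m pendant '[{"translation":[0,0,0],"roll":-0.05,"grip":1},{"translation":[0,0,0],"roll":-0.05,"grip":1},{"translation":[0,0,0],"roll":-0.05,"grip":1},{"translation":[0,0,0],"roll":-0.05,"grip":1},{"translation":[0,0,0],"roll":-0.05,"grip":1}]' >/dev/null
python3 -m pendant '[{"translation":[0,0,0],"roll":-0.05,"grip":1},{"translation":[0,0,0],"roll":-0.05,"grip":1},{"translation":[0,0,0],"roll":-0.03,"grip":1},{"translation":[0,0,0],"roll":-0.02,"grip":1},{"translation":[0,0,0],"roll":0,"grip":1}]' >/dev/null
python3 go.py 0.5245 -0.2875 0.0885 170.4
python3 - <<'E'
from h import *
a=snapshot("top");b=snapshot("scene")
cv2.imwrite("pics/p8.png",np.vstack([crop(a,270,490,150,265,3)[:,:600],cv2.resize(crop(b,150,350,90,260,3),(600,255))]))
E
```

```text
time: 16.1
position: [0.5351, 0.1085, 0.2415]
orientation: [0.675, 0.737, 0.002, 0.001]
wrist_force: [1.2, 1.0, -4.6]
grip_width: 0.0127
time: 17.1
position: [0.5194, -0.1883, 0.238]
orientation: [0.676, 0.737, -0.001, -0.002]
wrist_force: [0.4, 0.2, -4.6]
grip_width: 0.0128
t 19.0 pos [ 0.5218 -0.2857  0.2388] th 170.69 F [ 0.3  0.6 -4.2] w 0.0123 j7 1.47
shift [-0.0082 -0.0038  0.3757] roll 0.0024
```

View pics/p8.png

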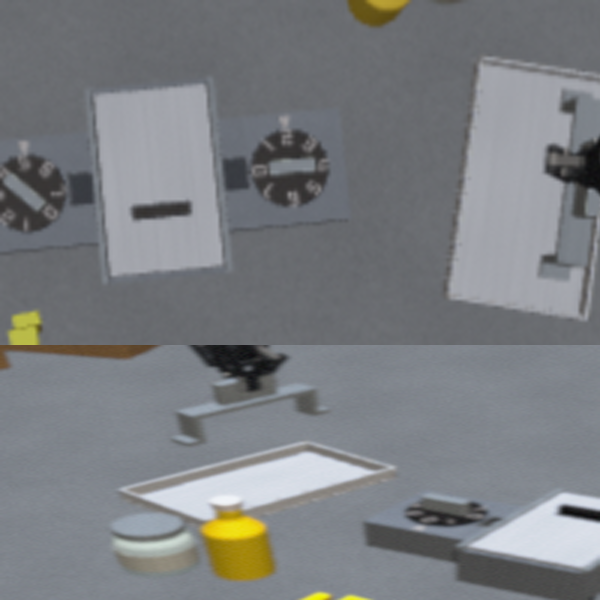

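The bar hangs level above the tray and lines up with it. I'll lower it.

```bash
python3 -m pendant '[{"translation":[-0.008,-0.004,0.05],"roll":0,"grip":1},{"translation":[0,0,0.08],"roll":0,"grip":1},{"translation":[0,0,0.08],"roll":0,"grip":1},{"translation":[0,0,0.08],"roll":0,"grip":1},{"translation":[0,0,0.04],"roll":0,"grip":1}]'
python3 -m pendant '[{"translation":[0,0,0.02],"roll":0,"grip":1},{"translation":[0,0,0.005],"roll":0,"grip":1},{"translation":[0,0,0],"roll":0,"grip":1}]'
python3 -m pendant '[{"translation":[0,0,0.005],"roll":0,"grip":1},{"translation":[0,0,0.005],"roll":0,"grip":1},{"translation":[0,0,0],"roll":0,"grip":1}]'
python3 go.py 0.5245 -0.2875 0.0885 170.4
```

```text
time: 19.6
position: [0.5238, -0.2879, 0.1052]
orientation: [0.082, 0.997, 0.001, -0.002]
wrist_force: [-0.9, -0.3, -4.6]
grip_width: 0.0123
time: 19.9
position: [0.5267, -0.2887, 0.099]
orientation: [0.082, 0.997, -0.0, 0.001]
wrist_force: [0.6, -0.1, -3.6]
grip_width: 0.0122
time: 20.2
position: [0.5258, -0.2888, 0.0945]
orientation: [0.082, 0.997, -0.0, 0.0]
wrist_force: [-0.0, -0.1, -4.6]
grip_width: 0.0125
t 20.2 pos [ 0.5258 -0.2888  0.0945] th 170.62 F [-0.  -0.1 -4.6] w 0.0125 j7 1.35
shift [0.0038 0.0026 0.015 ] roll 0.0019
```

```bash
python3 -m pendant '[{"translation":[0,0,0.005],"roll":0,"grip":1},{"translation":[0,0,0.005],"roll":0,"grip":1},{"translation":[0,0,0],"roll":0,"grip":1}]'
python3 -m pendant '[{"translation":[0,0,0.004],"roll":0,"grip":1},{"translation":[0,0,0],"roll":0,"grip":1}]'
python3 -m pendant '[{"translation":[0,0,0.004],"roll":0,"grip":1},{"translation":[0,0,0],"roll":0,"grip":1}]'
```

```text
time: 20.5
position: [0.5255, -0.2885, 0.0898]
orientation: [0.082, 0.997, 0.0, -0.0]
wrist_force: [-0.8, 0.7, -4.6]
grip_width: 0.0124
time: 20.7
position: [0.5256, -0.2885, 0.0883]
orientation: [0.082, 0.997, 0.0, -0.0]
wrist_force: [-0.4, 0.6, -4.7]
grip_width: 0.0121
time: 20.9
position: [0.526, -0.2887, 0.0873]
orientation: [0.082, 0.997, -0.0, 0.0]
wrist_force: [-0.7, -0.4, -1.6]
grip_width: 0.0121
```

Contact is beginning. One more small step, then I'll release.

```bash
python3 -m pendant '[{"translation":[0,0,0.003],"roll":0,"grip":1},{"translation":[0,0,0],"roll":0,"grip":1},{"translation":[0,0,0],"roll":0,"grip":1}]'
python3 -m pendant '[{"translation":[0,0,0],"roll":0,"grip":0.8},{"translation":[0,0,0],"roll":0,"grip":0.6},{"translation":[0,0,0],"roll":0,"grip":0.5},{"translation":[0,0,0],"roll":0,"grip":0.5}]'
python3 -m pendant '[{"translation":[0,0,-0.03],"roll":0,"grip":0.5},{"translation":[0,0,-0.06],"roll":0,"grip":0.5},{"translation":[0,0,-0.09],"roll":0,"grip":0.5},{"translation":[0,0,-0.09],"roll":0,"grip":0.5},{"translation":[0,0,-0.09],"roll":0,"grip":0.5}]'
python3 -m pendant '[{"translation":[0,0,0],"roll":0.07,"grip":0.5},{"translation":[0,0,0],"roll":0.07,"grip":0.5},{"translation":[0,0,0],"roll":0.07,"grip":0.5},{"translation":[0,0,0],"roll":0.07,"grip":0.5},{"translation":[0,0,0],"roll":0.07,"grip":0.5}]' >/dev/null
python3 -m pendant '[{"translation":[0,0,0],"roll":0.07,"grip":0.5},{"translation":[0,0,0],"roll":0.07,"grip":0.5},{"translation":[0,0,0],"roll":0.07,"grip":0.5},{"translation":[0,0,0],"roll":0.069,"grip":0.5},{"translation":[0,0,0],"roll":0,"grip":0.5}]' >/dev/null
python3 go.py 0.5005 0.107 0.095 95.2
```

```text
time: 21.2
position: [0.5259, -0.2887, 0.0872]
orientation: [0.082, 0.997, -0.001, 0.0]
wrist_force: [-3.2, 0.5, 7.9]
grip_width: 0.0127
time: 21.6
position: [0.5259, -0.2885, 0.0857]
orientation: [0.082, 0.997, 0.0, 0.0]
wrist_force: [0.2, 1.1, 0.5]
grip_width: 0.043
time: 22.1
position: [0.5257, -0.2883, 0.232]
orientation: [0.081, 0.997, 0.0, 0.0]
wrist_force: [0.2, -0.9, -0.4]
grip_width: 0.0429
t 23.1 pos [ 0.526  -0.2882  0.2306] th 95.17 F [ 0.3 -0.9 -0.3] w 0.0427 j7 0.36
shift [0.9899 0.0251 0.3386] roll -0.0003
```

```bash
python3 -m pendant '[{"translation":[0.099,0.0025,0],"roll":0,"grip":0.5},{"translation":[0.099,0.0025,0],"roll":0,"grip":0.5},{"translation":[0.099,0.0025,0],"roll":0,"grip":0.5},{"translation":[0.099,0.0025,0],"roll":0,"grip":0.5},{"translation":[0.099,0.0025,0],"roll":0,"grip":0.5}]' >/dev/null
python3 -m pendant '[{"translation":[0.099,0.0025,0],"roll":0,"grip":0.5},{"translation":[0.099,0.0025,0],"roll":0,"grip":0.5},{"translation":[0.099,0.0025,0],"roll":0,"grip":0.5},{"translation":[0.099,0.0025,0],"roll":0,"grip":0.5},{"translation":[0.099,0.0025,0],"roll":0,"grip":0.5}]' >/dev/null
python3 -m pendant '[{"translation":[0,0,0.08],"roll":0,"grip":0.5},{"translation":[0,0,0.08],"roll":0,"grip":0.5},{"translation":[0,0,0.08],"roll":0,"grip":0.5},{"translation":[0,0,0.04],"roll":0,"grip":0.5},{"translation":[0,0,0],"roll":0,"grip":0.5}]'
python3 -m pendant '[{"translation":[0,0,0],"roll":0,"grip":0.5}]' >/dev/null
python3 go.py 0.4998 0.1056 0.0895 95.2
python3 - <<'E'
from h import *
a=snapshot("top");b=snapshot("scene")
cv2.imwrite("pics/p9.png",np.vstack([crop(a,270,490,150,265,3)[:,:600],cv2.resize(crop(b,170,420,110,270,3),(600,255))]))
E
```

```text
time: 24.6
position: [0.4986, 0.1066, 0.1161]
orientation: [0.673, 0.739, -0.002, -0.001]
wrist_force: [-0.7, -0.7, 0.6]
grip_width: 0.0428
t 24.7 pos [0.5005 0.1071 0.1183] th 95.28 F [-0.2  0.  -0.2] w 0.0428 j7 -0.46
shift [-0.0035 -0.002   0.0719] roll 0.0007
```

View pics/p9.png

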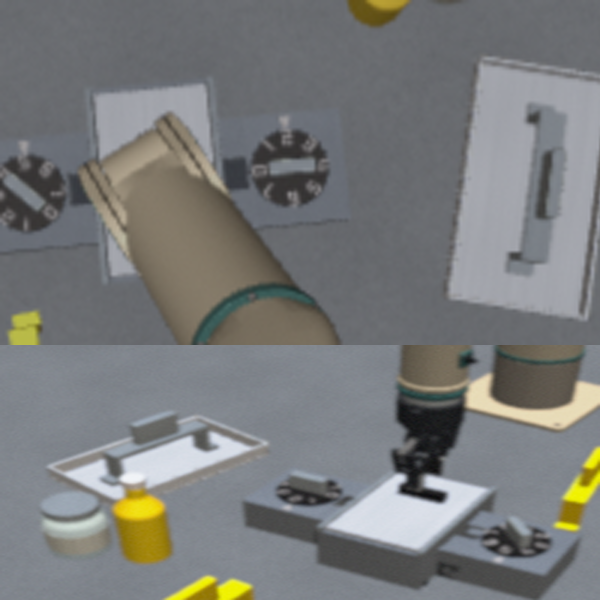

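The bar stands on its feet inside the tray, and the fingers are over the handle. I'll grip it and slide the lid.

```bash
python3 -m pendant '[{"translation":[-0.003,-0.002,0.036],"roll":0,"grip":0.5},{"translation":[0,0,0.034],"roll":0,"grip":0.5},{"translation":[0,0,0],"roll":0,"grip":0.5}]'
python3 -m pendant '[{"translation":[0,0,0],"roll":0,"grip":1},{"translation":[0,0,0],"roll":0,"grip":1},{"translation":[0,0,0],"roll":0,"grip":1},{"translation":[0,0,0],"roll":0,"grip":1},{"translation":[0,0,0],"roll":0,"grip":1}]' 50
python3 -m pendant '[{"translation":[0,0.02,0],"roll":0,"grip":1},{"translation":[0,0.02,0],"roll":0,"grip":1},{"translation":[0,0.02,0],"roll":0,"grip":1},{"translation":[0,0.02,0],"roll":0,"grip":1},{"translation":[0,0.02,0],"roll":0,"grip":1}]'
python3 -m pendant '[{"translation":[0,0.02,0],"roll":0,"grip":1},{"translation":[0,0.02,0],"roll":0,"grip":1},{"translation":[0,0.02,0],"roll":0,"grip":1},{"translation":[0,0.02,0],"roll":0,"grip":1},{"translation":[0,0.02,0],"roll":0,"grip":1}]'
python3 -m pendant '[{"translation":[0,0.01,0],"roll":0,"grip":1},{"translation":[0,0.01,0],"roll":0,"grip":1},{"translation":[0,0,0],"roll":0,"grip":1}]'
python3 go.py 0.5894 0.1138 0.0895 95.2
```

```text
time: 25.1
position: [0.4992, 0.1052, 0.0898]
orientation: [0.674, 0.738, -0.0, -0.0]
wrist_force: [0.4, -0.5, 0.2]
grip_width: 0.0426
time: 25.6
position: [0.5003, 0.1057, 0.091]
orientation: [0.675, 0.738, 0.001, 0.001]
wrist_force: [-0.2, -0.6, 7.0]
grip_width: 0.0123
time: 26.1
position: [0.5393, 0.1092, 0.091]
orientation: [0.674, 0.738, 0.0, 0.0]
wrist_force: [-2.3, 0.3, 7.0]
grip_width: 0.0129
time: 26.6
position: [0.5791, 0.1129, 0.091]
orientation: [0.674, 0.738, -0.0, -0.0]
wrist_force: [-3.0, 0.2, 7.3]
grip_width: 0.0124
time: 26.9
position: [0.5879, 0.1137, 0.091]
orientation: [0.675, 0.738, 0.001, 0.0]
wrist_force: [-0.4, -0.5, 6.0]
grip_width: 0.0125
t 26.9 pos [0.5879 0.1137 0.091 ] th 95.16 F [-0.4 -0.5  6. ] w 0.0125 j7 -0.41
shift [-0.      0.0037  0.0038] roll -0.0003
```

```bash
python3 -m pendant '[{"translation":[0,0.005,0],"roll":0,"grip":1},{"translation":[0,0.005,0],"roll":0,"grip":1},{"translation":[0,0,0],"roll":0,"grip":1}]'
python3 -m pendant '[{"translation":[0,0.006,0],"roll":0,"grip":1},{"translation":[0,0,0],"roll":0,"grip":1},{"translation":[0,0,0],"roll":0,"grip":1}]'
python3 go.py 0.5894 0.1138 0.0895 95.2
```

```text
time: 27.2
position: [0.5898, 0.1138, 0.091]
orientation: [0.674, 0.738, -0.001, -0.001]
wrist_force: [-6.1, -0.3, 8.9]
grip_width: 0.0126
time: 27.5
position: [0.5898, 0.1139, 0.091]
orientation: [0.674, 0.738, -0.003, -0.002]
wrist_force: [-9.8, -1.2, 12.9]
grip_width: 0.0127
t 27.5 pos [0.5898 0.1139 0.091 ] th 95.18 F [-9.8 -1.2 12.9] w 0.0127 j7 -0.41
shift [-0.     -0.001   0.0037] roll -0.0001
```

The lid is at its stop: 90 mm of travel and a rising force. I'll release, retreat and check.

```bash
python3 -m pendant '[{"translation":[0,0,0],"roll":0,"grip":0.5},{"translation":[0,0,0],"roll":0,"grip":0.5},{"translation":[0,0,0],"roll":0,"grip":0.5},{"translation":[0,0,0],"roll":0,"grip":0.5}]'
python3 -m pendant '[{"translation":[0,0,-0.04],"roll":0,"grip":0.5},{"translation":[0,0,-0.08],"roll":0,"grip":0.5},{"translation":[0,0,-0.1],"roll":0,"grip":0.5},{"translation":[0,0,-0.1],"roll":0,"grip":0.5},{"translation":[0,0,0],"roll":0,"grip":0.5}]'
python3 -m pendant '[{"translation":[0,-0.1,0],"roll":0,"grip":0.5},{"translation":[0,-0.1,0],"roll":0,"grip":0.5},{"translation":[0,-0.1,0],"roll":0,"grip":0.5},{"translation":[0,0,0],"roll":0,"grip":0.5}]' >/dev/null
python3 go.py 0.48 0.1138 0.2 95.2
python3 - <<'E'
from h import *
a=snapshot("top");b=snapshot("scene")
cv2.imwrite("pics/p10.png",np.vstack([crop(a,190,490,110,265,2.6)[:,:780],cv2.resize(crop(b,170,500,110,290,3),(780,195*2-200))]))
E
```

```text
time: 27.9
position: [0.5938, 0.1139, 0.0897]
orientation: [0.675, 0.738, 0.0, 0.0]
wrist_force: [0.5, 0.2, -0.5]
grip_width: 0.0428
time: 28.4
position: [0.5972, 0.1152, 0.2235]
orientation: [0.675, 0.738, 0.005, 0.003]
wrist_force: [0.2, 1.5, 0.4]
grip_width: 0.0428
t 28.8 pos [0.4674 0.1018 0.2168] th 95.26 F [ 0.4  0.1 -0.2] w 0.0429 j7 -0.4
shift [0.027  0.0345 0.0417] roll 0.0005
```

View pics/p10.png

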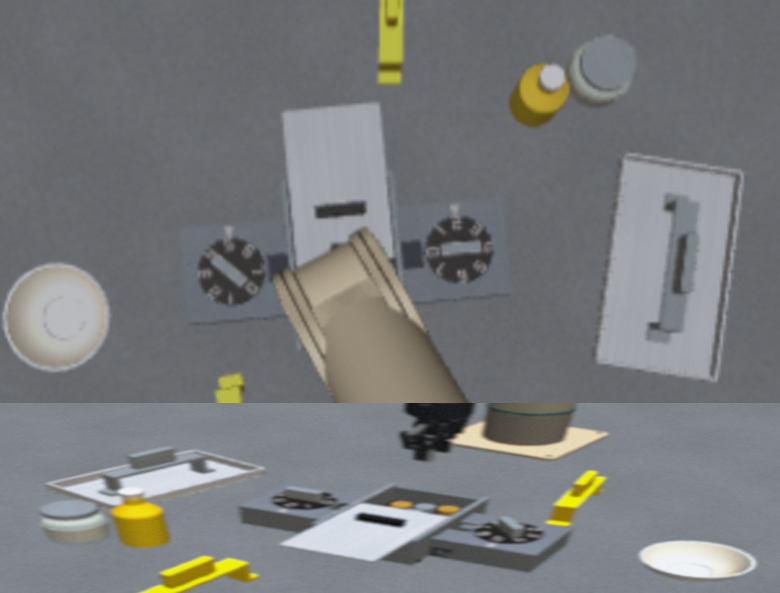

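The picture shows the lid fully open with the coins visible. The bar stands in the tray and the dials read 5 and 2. The bottle, jar and bowl haven't moved, and the robot is clear of everything.

```bash
python3 -c "
from bench import *
print(close_job())"
```

```text
the job is handed in; nothing more can be done
None
```

The takings box is open, and I handed the job in at about 29 s of the 64 s allowed. I turned the left dial to 5 and the right dial to 2. Then I lifted the bar straight out, set it down in the tray, and slid the lid open.

**Last checks**
- **Dials:** the final picture shows 5 and 2 at their arrows.
- **Bar:** it stands on its feet in the tray. I lowered it until it touched the tray floor before letting go.
- **Lid:** it travelled about 90 mm to its stop, where the push force rose to about 10 N. It stayed open after release.
- **Bottle, jar and bowl:** they look unmoved in the final picture; I did not measure their positions.
- **Robot:** it ended clear of everything. The highest wrist force I saw was about 16 N.

**One disagreement:** when gripped, the dials sat about 3 to 4 mm to the right of where the camera had put them. I allowed for about 3 mm of this when placing the later moves. No check failed.

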